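# Draw a sprung telescoping rod to its length mark in the test stand

### The arm

A 6-joint arm with a two-finger parallel gripper is mounted at the origin on a cart in front of the work surface, level with it; the furniture and walls round the work are solid. World frame = base frame: x ahead of the robot, y to its left, z up, the work surface at z = 0. Lengths are in m, angles in degrees, forces in N, time in s.
With the tool pointing down it reaches from about 0.25 to 0.725 m from the base axis. Payload 9.7 kg.
Tool frame: the origin (TCP) lies midway between the tips of the shut fingers; the grasp point (between the pads) lies 19 mm behind it (bot.hold_point_z is the distance from the TCP to the grasp point, in m); z points along the fingers, y is the line along which they close (so a half turn about z gives the same grasp; the last joint's range is limited). The gripper opens to 85 mm and grips with 20 to 120 N. Pads are 22 mm wide; open, the fingers measure 114 mm over their backs; the gripper's body (76 mm by 85 mm) begins 54 mm behind the grasp point. The pads swing forward as they close: fully open they stand 13 mm farther back than shut.
Start: joints at [64.687, 4.979, 10.078, 95.1, 0, 90], TCP at [0.235, 0.497, 0.231] pointing down, gripper open.
Joint ranges: [-179.16, 179.16], [-48.56, 103.87], [-65.8, 70.77], [-126.05, 130.52], [-82.76, 87.17], [-180, 180]. Speed limits (degrees/s): [127.2, 127.2, 147.25, 180, 180, 180].

### API

Orientations are given as [roll, pitch, yaw] about the fixed x, y, z axes, in that order (R = Rz(yaw) Ry(pitch) Rx(roll)).
In Python, from workcell import bot gives the robot as it stands.
- The arm moves only by the tool play_rows, never from a script. Its argument "steps" is a list that holds one entry, the list of rows, each a list of 4 numbers: the shift along the tool's x, y, z in m, then the turn about the tool's z in rad. In form: [[[tx, ty, tz, yaw], ...]]. A call has exactly 5 rows; each row shifts and turns the commanded pose from where the row before left it, along the tool's axes as they then stand; what a row does not reach is not made up. A row lasts 1/12 s, in which the tool goes at most 41.7 mm and 7.16 degrees, less where a joint would pass 70% of its speed; a pose out of reach is approached as far as the arm can. A call is refused whole if a number of a shift passes 0.0417 or a number of a turn 0.125, either way. A call with a gripper value outside its range is refused whole. "gripper" is the finger opening in m, from 0 to 0.0854, set as the call begins (left out, the last holds). The fingers move at their own pace and stop on an object; "squeeze" is the grip in N (left out, the last holds). Time passes only in rows, so rows that do not move let the fingers close, or fill a call up. It gives the time, the measured TCP pose, the force, the opening and the grip force at its end, in the units of the state.
- bot.get_obs(): the state, without advancing time (a new reading comes with each control period).
- bot.camera(name): name is "scene" or "top"; returns a dict with "img" (480x640x3 uint8, blue, green, red), "vfov" (degrees; the focal length in pixels is half the picture's height over the tangent of half this angle, whatever the lens; pixels are square), "cx", "cy" (the principal point, pixels), "xyz" and "attitude" of the camera in the world. Camera axes: x right, y down, z forward; pixel columns grow to the right and rows downward; lengths in m; the calibration is good to about 2 mm. A picture is of the moment at which its call begins. There is no depth.
- bot.job_done(): hands the job in; it is judged then, once.
The state is a dict: "time": time; "q": joint angles; "qd": joint speeds; "joint_efforts": joint torques, N m; "ee_pos": TCP position; "tcp_rot": TCP orientation; "wrist_force": force on the tool from outside, world axes, zero at the start; "torque": the same for the moment, N m; "opening": finger opening in m; "grasp_force": force on a finger pad.
Only numpy, scipy, OpenCV 4.12 (cv2) and the standard library are available. Lean on these libraries where they do the work, as an engineer would, in place of code of your own. Each camera call takes 0.05 s, during which the arm holds its last target. There are 200 camera calls.

### The job

Pick the yellow telescoping rod out of the tool tray and lay it down level in the two forks of the test stand, with one of its square end caps outside each fork. Then pull its black knob straight out against the inner spring until the red ring on the rod has just come out of the barrel, and stop there: finish while still gripping the knob and holding the rod at that length, barrel still seated in the forks. Leave the two pens, the tape roll and the timer where they are.

Things in the scene. Friction and masses are not known exactly. Their poses are not given: they have to be found in the camera images.
- rod: telescoping rod, loose, about 155 g, lying along its own y, z up. Yellow square barrel 16 x 16 mm, with black square end caps 30 x 30 x 8 mm (y = 55 to 63 mm either side of its middle) on which it lies. A steel rod 8 mm thick with a black knob comes out of the cap at -y (roughly the robot's right at the start). Origin below the barrel's middle, level with the caps' underside
- rod_mid (a point): middle of the yellow barrel on its axis, 15 mm above the caps' underside; the barrel is 16 mm wide and high here; axes as rod
- knob_mid (a point): middle of the black knob's waist, on the rod's axis, 90 mm from rod_mid towards the rod's -y while the rod is in; moves along -y as it is pulled. The waist is round, 16 mm thick and 26 mm long, between two flanges 26 mm across; 10 mm of steel rod shows between knob and end cap while the rod is in
- plunger (a joint): how far the rod is drawn out of the barrel, m: 0 fully in, 0.1 hard stop. The inner spring pulls it back in when let go: 2 N at 0, 5 N at 0.04, 7.7 N at 0.08. The length mark is a red ring on the rod, 10 mm long: it begins to show at the end cap at 0.070 and has just come out whole at 0.080
- tray: grey open tray 230 (x) x 260 (y) x 28 mm, walls and floor 4 mm thick, fixed; origin at the centre of its underside. The rod and the two pens lie in it side by side along y, in any order, about 60 mm apart
- stand: test stand, fixed, origin at the centre of its underside: grey base 100 x 125 x 10 mm and two aluminium Y-forks, 36 mm wide and 12 mm thick, inner faces 37 mm and outer faces 49 mm either side of the middle along its y (the direction of the seated rod). Slots open upward, 20 mm wide; floor at z 132 mm, straight to 148, then flaring to 38 mm wide at 161
- stand_seat (a point): middle of the barrel's axis when seated in the stand, 140 mm above the stand's underside, same axes. The barrel drops into both slots from above with 6 mm of play either way along y, a cap outside each fork; as the knob is pulled the cap at the far end bears on its fork. Knob to -y is the nearest way round
- marker_black: black pen, 135 x 13 x 15 mm, lying in the tray along its own y, loose; origin under its middle. To be left alone
- marker_blue: white pen with a blue cap, 136 x 12 x 14 mm, lying in the tray along its own y, loose; origin under its middle. To be left alone
- tape_green: roll of green tape lying flat, 72 mm across, 19 mm high, loose; origin under its middle. To be left alone
- timer: white bench timer 66 x 66 x 23 mm behind the stand, loose; origin under its middle. To be left alone
Things that resemble listed ones, but are neither listed nor needed, are in the scene too. What is shaped like the rod but green is not meant.

How it is judged (in metres and radians):
On the way, in this order (a step that is already met when the one before it is completed fails the run):
1. the rod is gripped and lifted clear of the tray (height (world z) of rod_mid above 0.07 m and contact force between the fingers and rod above 0.5 N), for 0.1 s.
2. the barrel lies level in both forks, an end cap outside each (distance between rod_mid and stand_seat below 0.013 m and z of rod_mid in the frame of stand_seat between -0.005 and 0.005 m and angle between the y axis of rod and the y axis of stand_seat, either way round below 0.08 rad), for 0.2 s.
At the end, for the whole second after the job is handed in: barrel seated in the forks (middle within 13 mm of the seat and 5 mm of its height, within 0.08 rad of the stand's direction), rod drawn out 73 to 89 mm and still (under 10 mm/s), fingers gripping it (over 1 N) within 45 mm of the knob's middle (all of step 2 and value of joint plunger between 0.073 and 0.089 m and velocity of joint plunger between -0.01 and 0.01 m/s and contact force between the fingers and rod above 1 N and distance between the grasp point and knob_mid below 0.045 m); the arm keeps its last pose, push and grip.
It fails at once if a pen, the tape roll or the timer is moved more than 30 mm (distance of any of marker_black, marker_blue, tape_green, timer from where it was at the start of the episode above 0.03 m).
It also fails if it takes over 67 s, if anything falls off the work surface, if the arm or the gripper's body presses on something with over 40 N, if the wrist force passes 120 N, or if a joint passes its speed limit or range.

## Working session

There is one attempt and no reset: what is moved stays moved. The work goes in short steps, Python scripts to look and compute and a tool call to move; the robot and the scene stay as the last step left them, time stands still between calls to the robot, and variables do not carry over. Pictures are saved under pics/ and viewed, at most 10 in all, crops included, and the job is handed in when it is done.

Besides the shell and the picture viewer there is one more tool, called after "Emit:" as name(argument=value, ...) on one line, values as JSON. play_rows: Moves the arm, as the interface text tells. Its arguments: {"type":"object","properties":{"steps":{"type":"array","items":{"type":"array","items":{"type":"array","items":{"type":"number"}}}},"gripper":{"type":"number"},"squeeze":{"type":"number"}},"required":["steps"]}

```bash
mkdir -p pics; ls; python3 - <<'E'
from workcell import bot
import cv2
o=bot.get_obs();print(o, bot.hold_point_z)
for n in("scene","top"):
    c=bot.camera(n);cv2.imwrite(f"pics/{n}0.png",c["img"]);c.pop("img");print(n,c)
E
```

```text
pics
{'time': 0.0, 'q': array([6.46874128e+01, 5.01176902e+00, 1.00354771e+01, 9.51000989e+01,
       7.52007611e-04, 9.00000281e+01]), 'qd': array([-0.0676072 ,  0.01595978, -0.01764506, -0.07115188,  0.00290738,
        0.00285254]), 'joint_efforts': array([ 3.21927128e-04, -5.20387459e+01,  4.64804971e+01,  1.63634797e-02,
        8.87413398e-05, -1.70074480e-05]), 'ee_pos': array([0.23505586, 0.49699066, 0.23058582]), 'tcp_rot': array([-1.79923609e+02, -7.51969471e-04,  1.54687384e+02]), 'wrist_force': array([ 0.97085665, -0.32150857, -0.92466091]), 'torque': array([-0.01013994,  0.02905872, -0.00954378]), 'grasp_force': 0.0, 'opening': 0.08539978193684149} 0.0187
scene {'vfov': 55.5541524682571, 'cx': 328.72029727153216, 'cy': 244.4519624025925, 'xyz': array([-0.1242179 , -0.83756195,  0.82792353]), 'attitude': array([-128.9160751 ,   -0.41285163,  -46.36832947])}
top {'vfov': 55.11121771583321, 'cx': 316.9507215698978, 'cy': 241.21038305802222, 'xyz': array([ 0.32810174, -0.25104141,  1.36926697]), 'attitude': array([-170.84898949,   -0.32193725,  -89.66160281])}
```

View pics/top0.png

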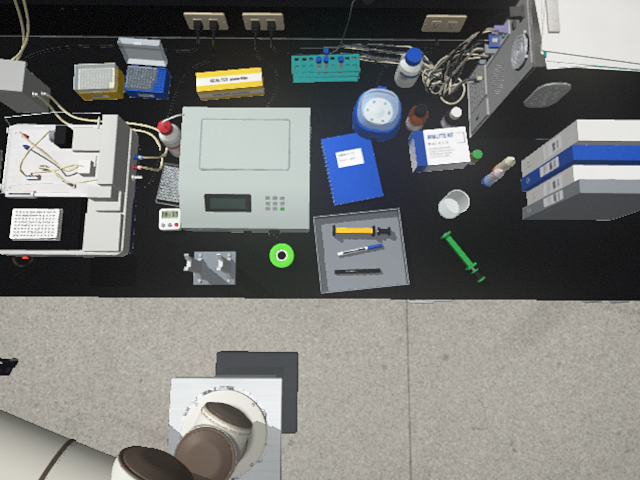

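View pics/scene0.png

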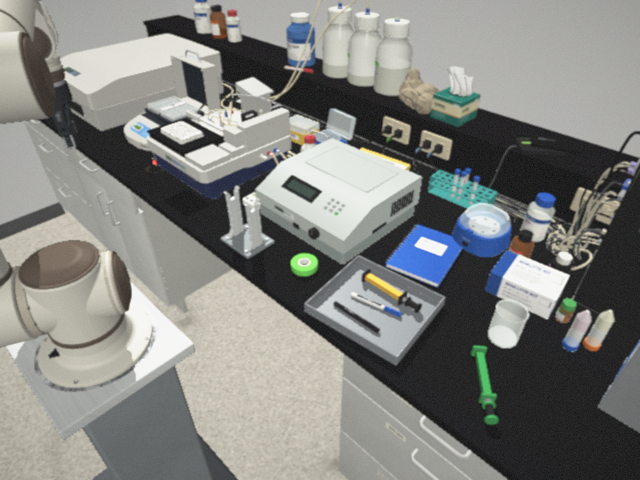

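The top view shows the yellow rod in the tray at about (333–393, 231) with its knob on the right, the blue pen at (360,250), the black pen at (357,271), the tape at (281,255) and the stand at (210,266). There are two possible rods: the yellow one in the tray, and the green one at (463,257), which is the decoy. The yellow one fits the description. I'll confirm it in an enlarged crop.

```bash
cat > h.py <<'E'
import numpy as np,cv2
from scipy.spatial.transform import Rotation as R
def K(c):
    f=240/np.tan(np.radians(c["vfov"]/2)); return f
def ray(c,u,v):
    f=K(c); d=np.array([(u-c["cx"])/f,(v-c["cy"])/f,1]); return R.from_euler("xyz",c["attitude"],degrees=True).as_matrix()@d
def atz(c,u,v,z):
    d=ray(c,u,v); return c["xyz"]+d*(z-c["xyz"][2])/d[2]
def proj(c,P):
    p=R.from_euler("xyz",c["attitude"],degrees=True).as_matrix().T@(np.asarray(P,float)-c["xyz"]); f=K(c)
    return np.array([c["cx"]+f*p[0]/p[2],c["cy"]+f*p[1]/p[2]])
E
python3 - <<'E'
from h import *
from workcell import bot
c=bot.camera("top");s=bot.camera("scene")
import pickle;pickle.dump((c,s),open("cams.pkl","wb"))
I=c["img"]
a=cv2.resize(I[200:300,310:412],None,fx=4,fy=4,interpolation=cv2.INTER_CUBIC)
b=cv2.resize(I[235:300,170:245],None,fx=5,fy=5,interpolation=cv2.INTER_CUBIC)
d=cv2.resize(s["img"][175:260,210:290],None,fx=4.9,fy=4.9,interpolation=cv2.INTER_CUBIC)[:400]
W=np.zeros((400,800,3),np.uint8);W[:400,:408]=a;W[:325,410:785]=b;cv2.imwrite("pics/c1.png",W)
cv2.imwrite("pics/c2.png",cv2.resize(s["img"][170:330,200:440],None,fx=3.3,fy=3.3,interpolation=cv2.INTER_CUBIC))
for n,cam,z in(("top",c,.023),("scene",s,.023)):
    h=cv2.cvtColor(cam["img"],cv2.COLOR_BGR2HSV)
    m=cv2.inRange(h,(15,120,90),(35,255,255))
    N,l,st,ce=cv2.connectedComponentsWithStats(m)
    for i in range(1,N):
        if st[i,4]>40:print(n,st[i],ce[i],atz(cam,*ce[i],z))
E
```

```text
top [195  67  67  11 387] [228.02583979  71.9121447 ] [1.08291571 0.02579571 0.023     ]
top [ 79  69  45  32 375] [108.28266667  90.41866667] [1.01734615 0.39686322 0.023     ]
top [196  81  67  13 513] [229.31773879  86.92007797] [1.03237868 0.01990371 0.023     ]
top [202  93  62   8 125] [231.528  96.36 ] [1.00091463 0.01187559 0.023     ]
top [335 228  38   6 202] [354.26237624 230.17821782] [ 0.57904248 -0.36822971  0.023     ]
scene [291 132  14  13  87] [298.67816092 138.6091954 ] [0.99986853 0.38977258 0.023     ]
scene [360 148  51  21 126] [387.13492063 156.8968254 ] [1.12489463 0.04681041 0.023     ]
scene [364 273  39  27 325] [382.32       285.54461538] [ 0.57604247 -0.3655546   0.023     ]
```

View pics/c1.png

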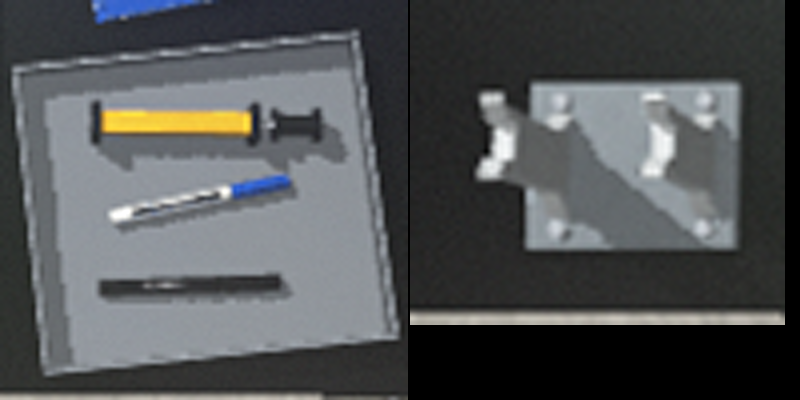

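View pics/c2.png

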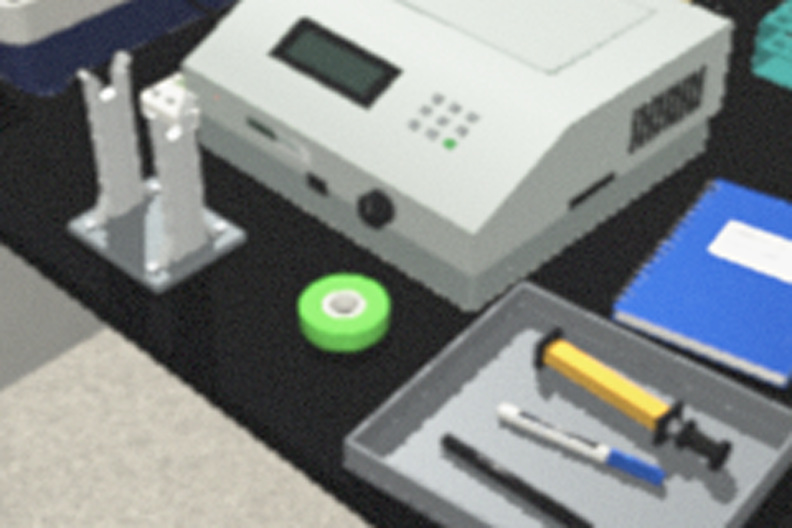

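The crops confirm it: a yellow square barrel with black caps, and its knob on the right (−y). The stand's fork tops stand clear at about (190,266) and (223,266) in the top view. Next I fit the rod and stand poses using both cameras.

```bash
cat > fit.py <<'E'
from h import *
from scipy.optimize import minimize,least_squares
import pickle
c,s=pickle.load(open("cams.pkl","rb"))
def box(p,lo,hi):
    x,y,a,z=p
    P=np.array([[i,j,k] for i in(lo[0],hi[0]) for j in(lo[1],hi[1]) for k in(lo[2],hi[2])],float)
    r=R.from_euler("z",a).as_matrix(); return P@r.T+[x,y,z]
def mask(cam,P):
    q=np.array([proj(cam,p) for p in P],np.float32)*8
    m=np.zeros((480*8,640*8),np.uint8); cv2.fillConvexPoly(m,cv2.convexHull(q).astype(int),255)
    return cv2.resize(m,(640,480),interpolation=cv2.INTER_AREA)/255.
rois={0:(slice(215,245),slice(325,385)),1:(slice(262,310),slice(355,412))}
ob=[]
for i,cam in enumerate((c,s)):
    h=cv2.cvtColor(cam["img"],cv2.COLOR_BGR2HSV); ob.append(np.clip((h[...,1].astype(float)-60)/120,0,1)*((h[...,0]>10)&(h[...,0]<38))*(h[...,2]>60))
def cost(p,which=(0,1)):
    return sum(((mask((c,s)[i],box((*p,.004),(-.008,-.055,.007),(.008,.055,.023)))-ob[i])[rois[i]]**2).sum() for i in which)
for w in((0,),(1,),(0,1)):
    r=minimize(cost,[.577,-.367,0.],args=(w,),method="Nelder-Mead",options=dict(initial_simplex=[[.577,-.367,0],[.587,-.367,0],[.577,-.357,0],[.577,-.367,.1]],xatol=1e-4,fatol=1e-3)); print("rod",w,r.x,r.fun)
# stand: hand-read points (cam, px, local)
pt=lambda u,v:(170+(u-410)/5,235+v/5); ps=lambda u,v:(200+u/3.3,170+v/3.3)
L=[(c,pt(529,80),(.05,.0625,.01)),(c,pt(740,80),(.05,-.0625,.01)),(c,pt(738,249),(-.05,-.0625,.01)),(c,pt(526,248),(-.05,.0625,.01)),
 (s,ps(69,229),(-.05,.0625,.01)),(s,ps(157,286),(-.05,-.0625,.01)),(s,ps(244,236),(.05,-.0625,.01)),
 (c,pt(492,98),(.018,.043,.161)),(c,pt(487,172),(-.018,.043,.161)),(c,pt(655,100),(.018,-.043,.161)),(c,pt(655,174),(-.018,-.043,.161))]
def res(p): return np.concatenate([proj(k,R.from_euler("z",p[2]).as_matrix()@np.array(l)+[p[0],p[1],0])-q for k,q,l in L])
r=least_squares(res,[.45,.05,0]);print("stand",r.x);print(r.fun.reshape(-1,2).round(1).tolist())
for n,cam,lo,hi,z in(("tray",None,0,0,0),): pass
h=cv2.cvtColor(c["img"],cv2.COLOR_BGR2HSV);m=cv2.inRange(h,(40,150,120),(75,255,255));m[:,300:]=0
y,x=np.nonzero(m);print("tape",atz(c,x.mean(),y.mean(),.019))
p=lambda u,v:(310+u/4,200+v/4)
for n,q in dict(blueL=(118,215),blueR=(290,181),blkL=(100,288),blkR=(280,282),trayTL=(14,68),trayTR=(357,33),trayBR=(398,338),trayBL=(45,373)).items(): print(n,atz(c,*p(*q),.028 if'tray'in n else .012).round(3))
E
python3 fit.py
```

```text
rod (0,) [ 0.57730503 -0.36771359 -0.00104581] 14.766582804690504
rod (1,) [ 0.57894335 -0.36398419 -0.02020567] 34.65538999423298
rod (0, 1) [ 0.57844627 -0.36675861 -0.00545517] 56.86166906958862
stand [0.46523776 0.04433929 0.0132092 ]
[[0.6, 0.2], [0.4, -0.0], [0.1, -0.2], [-0.0, 0.3], [-1.5, -1.6], [-0.7, 0.3], [0.1, -0.9], [0.2, 0.7], [0.7, -0.5], [0.2, 0.1], [-0.1, -1.1]]
tape [ 0.50323859 -0.15169108  0.019     ]
blueL [ 0.509 -0.325  0.012]
blueR [ 0.536 -0.453  0.012]
blkL [ 0.455 -0.311  0.012]
blkR [ 0.46  -0.445  0.012]
trayTL [ 0.617 -0.247  0.028]
trayTR [ 0.646 -0.503  0.028]
trayBR [ 0.418 -0.528  0.028]
trayBL [ 0.391 -0.271  0.028]
```

The rod's middle is at about (0.578, −0.367) with yaw ≈ 0. The tray pose and pen spacing of 60 mm agree with that. The stand is at (0.465, 0.044) with yaw ≈ 0.01. First I turn the tool to yaw 90°.

Emit:
play_rows(steps=[[[0,0,0,0.113],[0,0,0,0.113],[0,0,0,0.113],[0,0,0,0.113],[0,0,0,0.113]]], gripper=0.04, squeeze=40)

```text
time: 0.62
ee_pos: [0.2351, 0.4971, 0.2311]
tcp_rot: [-180.0, 0.0, 122.0]
wrist_force: [-0.4, 0.4, -0.1]
opening: 0.0398
grasp_force: 0.0
```

Emit:
play_rows(steps=[[[0,0,0,0.113],[0,0,0,0.113],[0,0,0,0.113],[0,0,0,0.113],[0,0,0,0.113]]])

```text
time: 1.03
ee_pos: [0.2351, 0.4971, 0.2311]
tcp_rot: [-180.0, 0.0, 89.6]
wrist_force: [-1.3, 0.3, 0.4]
opening: 0.0403
grasp_force: 0.0
```

Emit:
play_rows(steps=[[[-0.0345,0.0137,0,0],[-0.0345,0.0137,0,0],[-0.0345,0.0137,0,0],[-0.0345,0.0137,0,0],[-0.0345,0.0137,0,0]]])

```text
time: 1.45
ee_pos: [0.3036, 0.323, 0.2311]
tcp_rot: [-180.0, 0.0, 90.0]
wrist_force: [1.1, -0.4, 0.6]
opening: 0.0401
grasp_force: 0.0
```

Emit:
play_rows(steps=[[[-0.0345,0.0137,0,0],[-0.0345,0.0137,0,0],[-0.0345,0.0137,0,0],[-0.0345,0.0137,0,0],[-0.0345,0.0137,0,0]]])

```text
time: 1.87
ee_pos: [0.3719, 0.1503, 0.2314]
tcp_rot: [180.0, -0.0, 90.0]
wrist_force: [0.4, 0.3, -0.5]
opening: 0.04
grasp_force: 0.0
```

Emit:
play_rows(steps=[[[-0.0345,0.0137,0,0],[-0.0345,0.0137,0,0],[-0.0345,0.0137,0,0],[-0.0345,0.0137,0,0],[-0.0345,0.0137,0,0]]])

```text
time: 2.28
ee_pos: [0.4403, -0.0225, 0.2314]
tcp_rot: [180.0, -0.0, 89.9]
wrist_force: [0.2, 1.3, -0.4]
opening: 0.0401
grasp_force: 0.0
```

Emit:
play_rows(steps=[[[-0.0345,0.0137,0,0],[-0.0345,0.0137,0,0],[-0.0345,0.0137,0,0],[-0.0345,0.0137,0,0],[-0.0345,0.0137,0,0]]])

```text
time: 2.7
ee_pos: [0.5087, -0.1951, 0.2311]
tcp_rot: [180.0, -0.0, 89.9]
wrist_force: [1.2, 1.3, 0.2]
opening: 0.0401
grasp_force: 0.0
```

Emit:
play_rows(steps=[[[-0.0345,0.0137,0,0],[-0.0345,0.0137,0,0],[-0.0345,0.0137,0,0],[-0.0345,0.0137,0,0],[0,0,0,0]]])

```text
time: 3.12
ee_pos: [0.5641, -0.3364, 0.227]
tcp_rot: [-179.8, -0.1, 89.7]
wrist_force: [1.1, -0.2, -0.6]
opening: 0.0401
grasp_force: 0.0
```

Emit:
play_rows(steps=[[[0,0,0.025,0],[0,0,0.025,0],[-0.01,0.005,0.025,0],[-0.01,0.005,0.025,0],[-0.01,0.004,0.025,0]]])

```text
time: 3.53
ee_pos: [0.5772, -0.3611, 0.1051]
tcp_rot: [180.0, -0.0, 90.0]
wrist_force: [0.6, -0.4, 0.9]
opening: 0.0404
grasp_force: 0.0
```

Emit:
play_rows(steps=[[[0,0,0.01,0],[0,0,0,0],[0,0,0,0],[0,0,0,0],[0,0,0,0]]])

```text
time: 3.95
ee_pos: [0.5778, -0.3611, 0.0987]
tcp_rot: [179.9, 0.1, 90.0]
wrist_force: [-0.2, 1.4, 0.6]
opening: 0.0401
grasp_force: 0.0
```

```bash
python3 - <<'E'
from h import *
from workcell import bot
o=bot.get_obs();print(o["ee_pos"],o["tcp_rot"],o["q"])
s=bot.camera("scene");c=bot.camera("top")
a=cv2.resize(s["img"][190:330,310:450],(560,560),interpolation=cv2.INTER_CUBIC)
cv2.imwrite("pics/g1.png",a)
E
```

```text
[ 0.57778883 -0.36111492  0.09865764] [1.79852880e+02 8.88560361e-02 8.99666062e+01] [-3.20062192e+01  2.24474455e+01  1.62284627e+01  8.36091644e+01
  2.52636128e-03  5.80270644e+01]
```

View pics/g1.png

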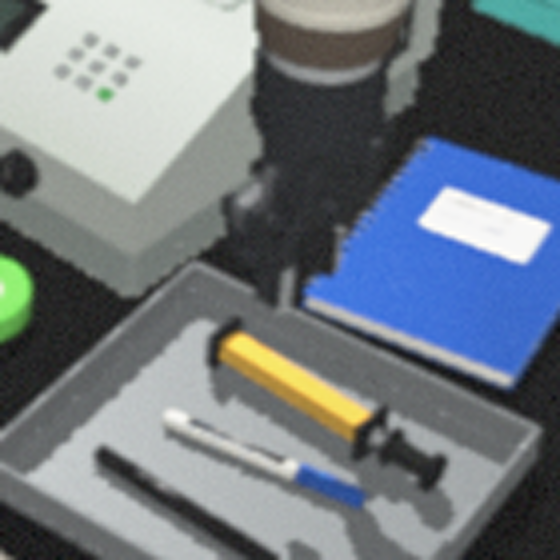

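The view shows the gripper, at crop (285,290), above the tray and centred over the barrel, with the pens clear. I descend and grip.

Emit:
play_rows(steps=[[[-0.005,0,0.02,0],[0,0,0.02,0],[0,0,0.02,0],[0,0,0.015,0],[0,0,0.007,0]]])

```text
time: 4.47
ee_pos: [0.5764, -0.3656, 0.0125]
tcp_rot: [-179.9, -0.1, 89.9]
wrist_force: [0.4, 0.6, -0.3]
opening: 0.0402
grasp_force: 0.0
```

Emit:
play_rows(steps=[[[0,0,0.006,0],[0,0,0,0],[0,0,0,0],[0,0,0,0],[0,0,0,0]]])

```text
time: 4.88
ee_pos: [0.5777, -0.3665, 0.0096]
tcp_rot: [179.9, 0.1, 89.9]
wrist_force: [0.2, 0.1, -0.0]
opening: 0.04
grasp_force: 0.0
```

Emit:
play_rows(steps=[[[0,0,0,0],[0,0,0,0],[0,0,0,0],[0,0,0,0],[0,0,0,0]]], gripper=0)

```text
time: 5.3
ee_pos: [0.5775, -0.3664, 0.0091]
tcp_rot: [179.9, 0.0, 89.9]
wrist_force: [-0.0, 1.0, 5.2]
opening: 0.015
grasp_force: 40.4
```

Emit:
play_rows(steps=[[[0,0,0,0],[0,0,0,0],[0,0,0,0],[0,0,0,0],[0,0,0,0]]])

```text
time: 5.72
ee_pos: [0.5775, -0.3663, 0.0091]
tcp_rot: [179.9, 0.0, 89.9]
wrist_force: [1.2, 0.4, 5.7]
opening: 0.0148
grasp_force: 40.4
```

Emit:
play_rows(steps=[[[0,0,-0.01,0],[0,0,-0.02,0],[0,0,-0.025,0],[0,0,-0.025,0],[0,0,-0.025,0]]])

```text
time: 6.13
ee_pos: [0.5765, -0.3658, 0.1141]
tcp_rot: [-179.9, -0.0, 89.9]
wrist_force: [-0.3, -0.6, -1.8]
opening: 0.015
grasp_force: 39.5
```

Emit:
play_rows(steps=[[[0,0,-0.025,0],[0,0,-0.025,0],[0,-0.005,-0.025,0],[0,-0.01,-0.02,0],[0,-0.01,-0.01,0]]])

```text
time: 6.55
ee_pos: [0.552, -0.3662, 0.2211]
tcp_rot: [179.9, 0.1, 90.0]
wrist_force: [0.5, -0.9, -1.1]
opening: 0.015
grasp_force: 39.6
```

```bash
python3 - <<'E'
from h import *
from workcell import bot
o=bot.get_obs();print(o["ee_pos"],o["tcp_rot"],o["opening"],o["grasp_force"],o["torque"],o["wrist_force"])
s=bot.camera("scene");c=bot.camera("top")
u=proj(s,o["ee_pos"]).astype(int);v=proj(c,o["ee_pos"]).astype(int);print(u,v)
f=lambda I,u:cv2.resize(I[max(u[1]-55,0):u[1]+45,u[0]-50:u[0]+50],(400,400),interpolation=cv2.INTER_CUBIC)
cv2.imwrite("pics/l1.png",np.hstack([f(s["img"],u),f(c["img"],v)]))
E
```

```text
[ 0.55201764 -0.3661769   0.22109314] [1.79895923e+02 7.50662219e-02 8.99633153e+01] 0.014999322897215422 39.59736227989197 [-0.0479945  -0.05044714 -0.00292582] [ 0.54765605 -0.8542276  -1.07122933]
[383 226] [360 226]
```

View pics/l1.png

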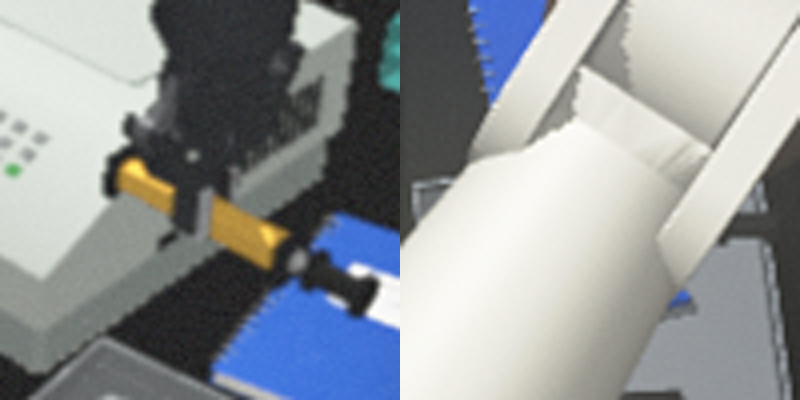

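The rod is held near its middle with the knob to −y, and the barrel runs from about (120,175) to (283,250) in the crop. I check offset and tilt by projection.

```bash
python3 - <<'E'
from h import *
from workcell import bot
from scipy.optimize import minimize
s=bot.camera("scene");o=bot.get_obs();e=o["ee_pos"]
h=cv2.cvtColor(s["img"],cv2.COLOR_BGR2HSV);m=cv2.inRange(h,(12,110,70),(38,255,255));m[:,:340]=0;m[:180]=0;m[300:]=0;m[:,440:]=0
k=cv2.findNonZero(m)[:,0].astype(float)
a,b=proj(s,e+[0,.055,.01]),proj(s,e+[0,-.055,.01]);d=(b-a)/np.linalg.norm(b-a);n=np.array([-d[1],d[0]])
print("pred ends",a,b,"slope",d[1]/d[0])
t=(k-a)@d;w=(k-a)@n;L=np.linalg.norm(b-a);print("L",L,"obs",np.percentile(t,[0,1,99,100]))
for lo,hi in((.03,.2),(.2,.38),(.65,.8),(.8,.97)):
    q=w[(t>lo*L)&(t<hi*L)];print(lo,len(q),np.percentile(q,[2,50,98]))
E
```

```text
pred ends [364.31324366 214.37340417] [403.40948198 234.92070905] slope 0.5255570807455662
L 44.166815472981355 obs [-2.68660709 -1.8389664  42.10839633 42.58130858]
0.03 53 [-3.37749631  0.56464878  3.72888996]
0.2 33 [-2.3778646   0.89413123  3.61125038]
0.65 67 [-4.90026518 -0.35303158  4.9436589 ]
0.8 81 [-5.86328315 -0.11404112  4.84049803]
```

Offset and tilt are small: rod_mid is about 2 mm to +y of the TCP. I carry it to above the stand.

Emit:
play_rows(steps=[[[0.01,-0.01,0,-0.01],[0.025,-0.01,0,0],[0.03,-0.01,0,0],[0.03,-0.01,0,0],[0.03,-0.01,0,0]]])

```text
time: 7.12
ee_pos: [0.5, -0.24, 0.2157]
tcp_rot: [-179.8, -0.1, 90.5]
wrist_force: [0.2, -0.1, -1.2]
opening: 0.015
grasp_force: 39.6
```

Emit:
play_rows(steps=[[[0.03,-0.01,0,0],[0.03,-0.01,0,0],[0.03,-0.005,0,0],[0.03,-0.005,0,0],[0.03,-0.005,0,0]]])

```text
time: 7.53
ee_pos: [0.4637, -0.0903, 0.2162]
tcp_rot: [-179.9, -0.0, 90.5]
wrist_force: [0.2, 0.0, -1.4]
opening: 0.0145
grasp_force: 39.7
```

Emit:
play_rows(steps=[[[0.03,-0.002,0,0],[0.03,0,0,0],[0.03,0,0,0],[0.025,0,0,0],[0.017,0,0,0]]])

```text
time: 7.95
ee_pos: [0.4608, 0.0424, 0.2163]
tcp_rot: [-179.8, -0.0, 90.6]
wrist_force: [0.8, 0.3, -2.2]
opening: 0.0151
grasp_force: 39.7
```

Emit:
play_rows(steps=[[[0,0,0,0],[0,0,0,0],[0,0,0,0],[0,0,0,0],[0,0,0,0]]])

```text
time: 8.37
ee_pos: [0.4615, 0.0394, 0.2179]
tcp_rot: [-180.0, 0.0, 90.4]
wrist_force: [0.5, 0.3, -1.3]
opening: 0.0144
grasp_force: 39.7
```

```bash
python3 - <<'E'
from h import *
from workcell import bot
o=bot.get_obs();print(o["ee_pos"],o["tcp_rot"],o["opening"])
s=bot.camera("scene");c=bot.camera("top")
cv2.imwrite("pics/s1.png",np.hstack([cv2.resize(s["img"][140:260,190:310],(400,400),interpolation=cv2.INTER_CUBIC),cv2.resize(c["img"][210:310,170:270],(400,400),interpolation=cv2.INTER_CUBIC)]))
E
```

```text
[0.46150446 0.03944237 0.21791444] [-1.79970175e+02  8.04619355e-03  9.04468316e+01] 0.01435403120482954
```

View pics/s1.png

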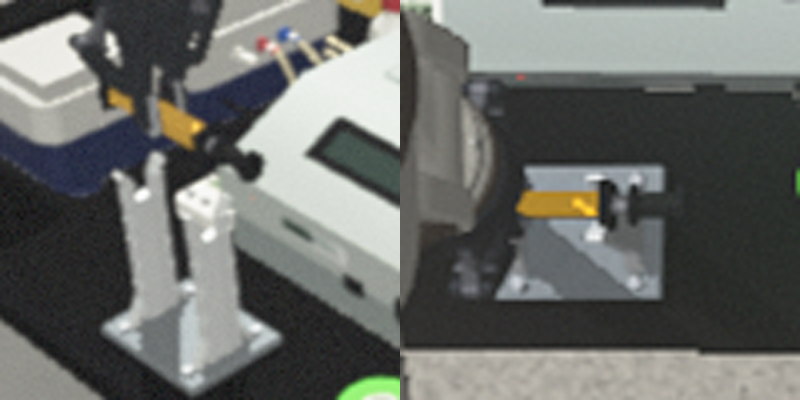

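The left half shows the rod held above both forks. The right half shows the barrel centre at row ≈206 and its −y cap at column ≈600, with the −y fork's prongs at rows 180 and 235. I compare positions in metric terms.

```bash
python3 - <<'E'
from h import *
from workcell import bot
c=bot.camera("top")
q=lambda u,v:(170+(u-400)/4,210+v/4)
I=c["img"];h=cv2.cvtColor(I,cv2.COLOR_BGR2HSV);m=cv2.inRange(h,(12,110,70),(38,255,255))[210:310,170:270]
y,x=np.nonzero(m)
for a in range(x.min(),x.max()+1): 
    r=y[x==a]; print(a+170,r.min()+210,r.max()+210,atz(c,a+170,(r.min()+r.max())/2+210,.236)[:2].round(4))
for p in((595,180),(595,235)): print("tip",atz(c,*q(*p),.161).round(4))
E
```

```text
199 261 262 [0.4579 0.0352]
200 258 263 [0.4604 0.0329]
201 257 263 [0.4616 0.0305]
202 258 263 [0.4604 0.0279]
203 258 263 [0.4604 0.0255]
204 258 263 [0.4604 0.023 ]
205 258 263 [0.4604 0.0205]
206 258 263 [0.4605 0.0181]
207 258 263 [0.4605 0.0156]
208 258 263 [0.4605 0.0131]
209 258 263 [0.4605 0.0106]
210 258 263 [0.4605 0.0082]
211 258 263 [0.4605 0.0057]
212 258 263 [0.4606 0.0032]
213 258 263 [0.4606 0.0007]
214 258 263 [ 0.4606 -0.0017]
215 258 263 [ 0.4606 -0.0042]
216 258 263 [ 0.4606 -0.0067]
217 258 263 [ 0.4606 -0.0091]
218 258 263 [ 0.4607 -0.0116]
219 258 263 [ 0.4607 -0.0141]
tip [0.4841 0.0028 0.161 ]
tip [0.4476 0.0014 0.161 ]
```

Emit:
play_rows(steps=[[[0.003,0.0045,0.005,0],[0,0,0.015,0],[0,0,0.02,0],[0,0,0.015,0],[0,0,0.005,0]]])

```text
time: 8.93
ee_pos: [0.4653, 0.0432, 0.1556]
tcp_rot: [-179.8, 0.0, 90.5]
wrist_force: [0.3, -0.3, -2.9]
opening: 0.0151
grasp_force: 39.6
```

Emit:
play_rows(steps=[[[0,0,0.005,0],[0,0,0.004,0],[0,0,0.004,0],[0,0,0.003,0],[0,0,0,0]]])

```text
time: 9.35
ee_pos: [0.466, 0.0432, 0.1421]
tcp_rot: [-180.0, -0.0, 90.5]
wrist_force: [0.2, -0.5, -1.9]
opening: 0.0152
grasp_force: 39.6
```

Emit:
play_rows(steps=[[[0,0,0.003,0],[0,0,0.003,0],[0,0,0.002,0],[0,0,0,0],[0,0,0,0]]])

```text
time: 9.77
ee_pos: [0.4659, 0.0432, 0.1342]
tcp_rot: [-180.0, 0.0, 90.5]
wrist_force: [0.1, -0.5, -1.2]
opening: 0.0152
grasp_force: 39.6
```

Emit:
play_rows(steps=[[[0,0,0.002,0],[0,0,0.001,0],[0,0,0.001,0],[0,0,0,0],[0,0,0,0]]])

```text
time: 10.18
ee_pos: [0.466, 0.0432, 0.1303]
tcp_rot: [-180.0, 0.0, 90.5]
wrist_force: [-0.5, 1.0, -1.3]
opening: 0.0148
grasp_force: 39.7
```

Emit:
play_rows(steps=[[[0,0,0.001,0],[0,0,0,0],[0,0,0.001,0],[0,0,0,0],[0,0,0,0]]])

```text
time: 10.6
ee_pos: [0.4661, 0.0432, 0.13]
tcp_rot: [179.9, -0.0, 90.5]
wrist_force: [-5.0, -1.1, 11.8]
opening: 0.0151
grasp_force: 41.5
```

Contact came at TCP z 0.130 (axis at 0.140), so the barrel is seated. I release and rise.

Emit:
play_rows(steps=[[[0,0,-0.0015,0],[0,0,0,0],[0,0,0,0],[0,0,0,0],[0,0,0,0]]], gripper=0.04)

```text
time: 11.02
ee_pos: [0.466, 0.0432, 0.1296]
tcp_rot: [-180.0, 0.0, 90.5]
wrist_force: [0.0, -0.6, 0.8]
opening: 0.04
grasp_force: 0.0
```

Emit:
play_rows(steps=[[[0,0,-0.01,0],[0,0,-0.02,0],[0,0,-0.02,0],[0,0,-0.02,0],[0,0,-0.01,0]]])

```text
time: 11.43
ee_pos: [0.4666, 0.0433, 0.2128]
tcp_rot: [179.8, -0.0, 90.5]
wrist_force: [0.2, -0.2, 0.7]
opening: 0.0399
grasp_force: 0.0
```

Emit:
play_rows(steps=[[[-0.015,0,0,0],[-0.025,0,0,0],[-0.025,0,0,0],[-0.02,0,0,0],[-0.007,0,0,0]]])

```text
time: 11.85
ee_pos: [0.4668, -0.0507, 0.2098]
tcp_rot: [-180.0, 0.0, 90.4]
wrist_force: [0.6, -0.4, -0.2]
opening: 0.04
grasp_force: 0.0
```

```bash
python3 - <<'E'
from h import *
from workcell import bot
o=bot.get_obs();print(o["ee_pos"],o["tcp_rot"],o["opening"],o["wrist_force"])
s=bot.camera("scene");c=bot.camera("top")
cv2.imwrite("pics/k1.png",np.hstack([cv2.resize(s["img"][150:270,190:310],(400,400),interpolation=cv2.INTER_CUBIC),cv2.resize(c["img"][210:310,170:270],(400,400),interpolation=cv2.INTER_CUBIC)]))
for n,y in(("mid",.0443),("cap",.0443-.063),("knob",.0443-.09),("capN",.0443+.063)): print(n,(proj(s,(.465,y,.14))-[190,150])*400/120,(proj(c,(.465,y,.14))-[170,210])*4+[400,0])
E
```

```text
[ 0.46676538 -0.05072301  0.20984163] [-1.79996145e+02  2.64776823e-02  9.04241467e+01] 0.04004890200822309 [ 0.64083841 -0.43818819 -0.23195745]
mid [171.67270948 172.07790936] [538.40457752 211.84541443]
cap [221.12686508 202.89447518] [632.41095635 212.45641065]
knob [243.17804812 216.63531708] [672.6858693 212.7181782]
capN [124.83672548 142.89281529] [444.3539587  211.23413068]
```

View pics/k1.png

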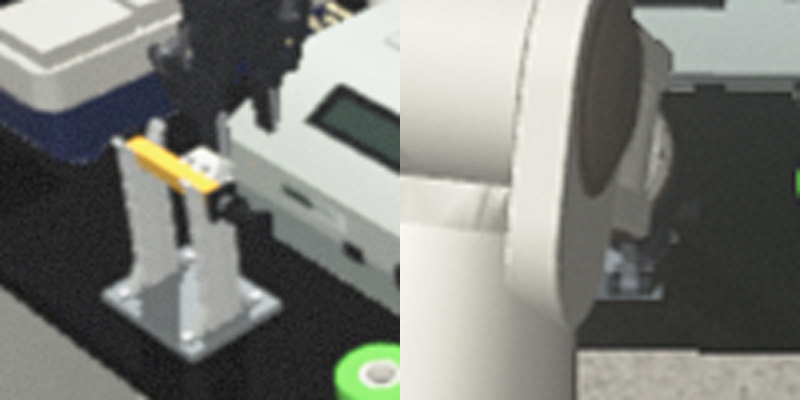

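The left half shows the barrel seated level in both forks, the −y cap outside at about (221,203), and the knob at about (248,215) where predicted. From the earlier top-view data the knob middle is at y ≈ −0.048. I descend and grip its waist.

Emit:
play_rows(steps=[[[0.0025,-0.0005,0.01,0],[0,0,0.02,0],[0,0,0.02,0],[0,0,0.02,0],[0,0,0.01,0]]])

```text
time: 12.37
ee_pos: [0.4652, -0.0449, 0.1268]
tcp_rot: [-179.8, -0.0, 90.6]
wrist_force: [-0.0, 0.4, -0.9]
opening: 0.0401
grasp_force: 0.0
```

Emit:
play_rows(steps=[[[0,0,0.006,0],[0,0,0.002,0],[0,0,0,0],[0,0,0,0],[0,0,0,0]]])

```text
time: 12.78
ee_pos: [0.4668, -0.0462, 0.1228]
tcp_rot: [179.9, 0.0, 90.5]
wrist_force: [-0.1, -0.4, -0.4]
opening: 0.0403
grasp_force: 0.0
```

Emit:
play_rows(steps=[[[0,0,0,0],[0,0,0,0],[0,0,0,0],[0,0,0,0],[0,0,0,0]]], gripper=0, squeeze=60)

```text
time: 13.2
ee_pos: [0.4666, -0.0464, 0.1222]
tcp_rot: [180.0, 0.0, 90.5]
wrist_force: [0.2, -0.5, 3.2]
opening: 0.0142
grasp_force: 58.4
```

Emit:
play_rows(steps=[[[0,0,0,0],[0,0,0,0],[0,0,0,0],[0,0,0,0],[0,0,0,0]]])

```text
time: 13.62
ee_pos: [0.4666, -0.0464, 0.122]
tcp_rot: [180.0, 0.0, 90.5]
wrist_force: [1.2, -2.2, 4.0]
opening: 0.0141
grasp_force: 58.6
```

The opening of 14 mm means the waist is gripped, not a flange. I pull along −y.

Emit:
play_rows(steps=[[[-0.003,0,0,0],[-0.005,0,0,0],[-0.005,0,0,0],[-0.005,0,0,0],[-0.005,0,0,0]]])

```text
time: 14.03
ee_pos: [0.4662, -0.0696, 0.1215]
tcp_rot: [-180.0, -0.0, 90.5]
wrist_force: [-0.0, 3.4, 2.8]
opening: 0.0144
grasp_force: 58.5
```

Emit:
play_rows(steps=[[[-0.005,0,0,0],[-0.005,0,0,0],[-0.005,0,0,0],[-0.005,0,0,0],[-0.005,0,0,0]]])

```text
time: 14.45
ee_pos: [0.4665, -0.0946, 0.1215]
tcp_rot: [-180.0, -0.0, 90.5]
wrist_force: [-0.5, 5.8, -0.4]
opening: 0.014
grasp_force: 58.4
```

Emit:
play_rows(steps=[[[-0.005,0,0,0],[-0.005,0,0,0],[-0.005,0,0,0],[-0.005,0,0,0],[-0.005,0,0,0]]])

```text
time: 14.87
ee_pos: [0.4667, -0.1193, 0.1215]
tcp_rot: [-180.0, -0.1, 90.5]
wrist_force: [0.6, 7.1, -0.3]
opening: 0.0135
grasp_force: 58.4
```

Emit:
play_rows(steps=[[[-0.003,0,0,0],[-0.002,0,0,0],[0,0,0,0],[0,0,0,0],[0,0,0,0]]])

```text
time: 15.28
ee_pos: [0.4667, -0.1241, 0.1214]
tcp_rot: [-180.0, -0.1, 90.5]
wrist_force: [-0.6, 6.8, -0.0]
opening: 0.0142
grasp_force: 58.4
```

```bash
python3 - <<'E'
from h import *
from workcell import bot
o=bot.get_obs();print(o["ee_pos"],o["tcp_rot"],o["opening"],o["wrist_force"])
s=bot.camera("scene");c=bot.camera("top")
cv2.imwrite("pics/p1.png",np.hstack([cv2.resize(s["img"][170:250,210:290],(400,400),interpolation=cv2.INTER_CUBIC),cv2.resize(c["img"][230:290,180:240],(400,400),interpolation=cv2.INTER_CUBIC)]))
for n,cam in(("s",s),("t",c)):
    h=cv2.cvtColor(cam["img"],cv2.COLOR_BGR2HSV).astype(int)
    y,x=np.nonzero(((h[...,0]<10)|(h[...,0]>170))&(h[...,1]>110)&(h[...,2]>60));k=(x>190)&(x<310)&(y>180)&(y<290);print(n,sorted(zip(x[k],y[k])))
E
```

```text
[ 0.4667482  -0.12409328  0.12139385] [-1.79955016e+02 -7.30756038e-02  9.05234787e+01] 0.014170198098021716 [-0.56924323  6.78275116 -0.01242801]
s [(np.int64(257), np.int64(212))]
t [(np.int64(200), np.int64(229))]
```

View pics/p1.png

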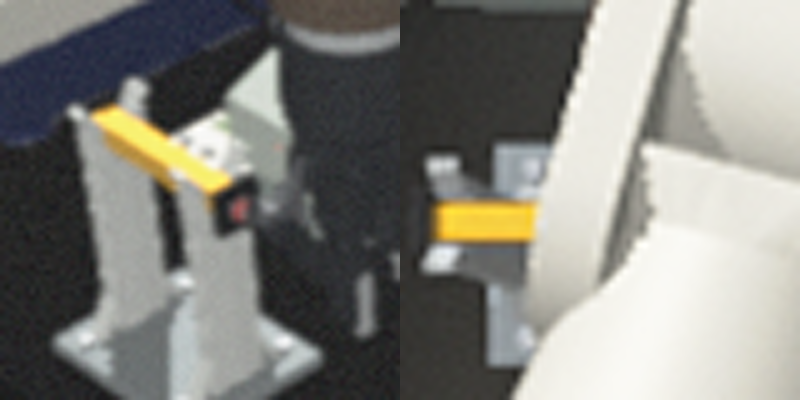

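The red ring is starting to show at the cap, at left crop (237,207), and the barrel is still seated. I estimate the draw from the barrel end in the top view and pull the rest.

Emit:
play_rows(steps=[[[-0.003,0,0,0],[-0.002,0,0,0],[-0.001,0,0,0],[0,0,0,0],[0,0,0,0]]])

```text
time: 15.8
ee_pos: [0.4668, -0.13, 0.1214]
tcp_rot: [-180.0, -0.1, 90.5]
wrist_force: [0.7, 7.8, 0.3]
opening: 0.0138
grasp_force: 58.4
```

```bash
python3 - <<'E'
from h import *
from workcell import bot
o=bot.get_obs();print(o["ee_pos"],o["opening"],o["wrist_force"])
s=bot.camera("scene");c=bot.camera("top")
h=cv2.cvtColor(c["img"],cv2.COLOR_BGR2HSV);m=cv2.inRange(h,(12,110,70),(38,255,255))[240:290,175:215]
y,x=np.nonzero(m);print(x.min()+175,np.bincount(x)[:20]);e=atz(c,x.min()+174.5,y.mean()+240,.148);print("barrel +y end",e,"rod_mid",e[1]-.055)
cv2.imwrite("pics/p2.png",cv2.resize(s["img"][190:235,240:300],(800,600),interpolation=cv2.INTER_CUBIC))
E
```

```text
[ 0.46680087 -0.13003002  0.12138011] 0.013768080678440726 [0.68889641 7.80606534 0.33573264]
184 [0 0 0 0 0 0 0 0 0 3 6 6 6 6 6 6 7 7 7 7]
barrel +y end [0.46413503 0.09855127 0.148     ] rod_mid 0.04355126893063626
```

View pics/p2.png

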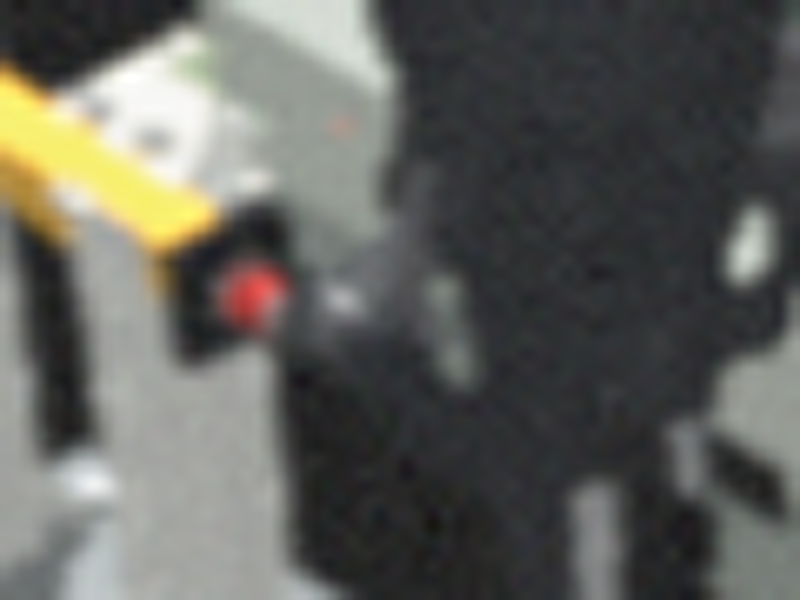

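The ring shows red and whole outside the cap at about (253,295), with steel beyond it, and the barrel is seated. As a check on the draw I average the spring force and look at the barrel's position.

```bash
python3 - <<'E'
from h import *
from workcell import bot
F=[]
for i in range(30):
    s=bot.camera("scene");F.append(bot.get_obs()["wrist_force"])
F=np.array(F);print(F.mean(0),F.std(0)/30**.5)
h=cv2.cvtColor(s["img"],cv2.COLOR_BGR2HSV)
m=cv2.inRange(h,(12,110,70),(38,255,255))[180:230,215:270];y,x=np.nonzero(m);x+=215;y+=180
a,b=proj(s,(.465,.0443+.055,.148)),proj(s,(.465,.0443-.055,.148));d=(b-a)/np.linalg.norm(b-a)
t=(np.c_[x,y]-a)@d;L=np.linalg.norm(b-a);print("mm per px",110/L,"ends",np.percentile(t,[1,99]),L)
r=(((h[...,0]<10)|(h[...,0]>170))&(h[...,1]>90))[195:225,250:266];y,x=np.nonzero(r);t=(np.c_[x+250,y+195]-proj(s,(.465,.0443-.063,.14)))@d;print("ring t px",t.min(),t.max(),len(t))
E
```

```text
[ 0.42459004  7.44685849 -0.10225425] [0.09589963 0.10150814 0.07975836]
mm per px 3.6969077083071613 ends [ 0.68211781 29.62669659] 29.75459726863718
ring t px 0.6321562357554514 4.033509014788924 18
```

The force of 7.45 N (±0.1) and the knob travel of 83.6 mm less the slack both put the draw at about 0.080 m. I hand the job in.

```bash
python3 -c "
from workcell import bot
print(bot.job_done())"
```

```text
the job is handed in; nothing more can be done
None
```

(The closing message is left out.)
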